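# Reset the board tester with the push rod

## Robot

A 6-joint arm with a two-finger parallel gripper is mounted at the origin on the work surface. World frame = base frame: x ahead of the robot, y to its left, z up, the work surface at z = 0. Lengths are in m, angles in rad, forces in N, time in s.
With the tool pointing down it reaches from about 0.325 to 0.9 m from the base axis. Payload 6.1 kg.
Tool frame: the origin (TCP) lies between the finger pads; the fingertips stand 22 mm ahead of it and the grasp point (between the pads) lies 3 mm ahead of it; z points along the fingers, y is the line along which they close (so a half turn about z gives the same grasp; the last joint's range is limited). The gripper opens to 87 mm and grips with 3 to 60 N. Pads are 19 mm wide; open, the fingers measure 117 mm over their backs; the gripper's body (75 mm by 190 mm) begins 51 mm behind the grasp point.
Start: joints at [1.177, 0.22, 1.526, -0, 1.395, -0.126], TCP at [0.165, 0.603, 0.218] pointing down, gripper open.
Joint ranges: [-2.98, 2.98], [-0.91, 2.08], [0.09, 2.57], [-1.24, 4.39], [0.2, 2.65], [-2.68, 2.68]. Speed limits (rad/s): [2.57, 2.57, 3.01, 3.14, 3.14, 3.14].

## Interface

Orientations are given as a rotation vector (axis times angle).
In Python, from station import ctrl, vision gives the robot as it stands. The module is installed in compiled form; this text tells all that it offers.
- The arm moves only by the tool send_rows, never from a script. Its argument "deltas" is a list of rows, each an object of numbers: "dx", "dy", "dz": the shift along the tool's x, y, z in units of 100 mm (1.0 is 100 mm); "twist": the turn about the tool's z in units of 45 degrees (1.0 is 45 degrees). A call has exactly 8 rows; each row is the pose to reach, as a shift and turn from the pose commanded when the call began, along the tool's axes at that moment; what a row does not reach only later rows make up. A row lasts 1/12 s, in which the tool goes at most 41.7 mm and 7.16 degrees, less where a joint would pass 70% of its speed; a pose out of reach is approached as far as the arm can. A call with a number of a shift or a turn outside -1 to 1 is refused whole. A call with a gripper value outside its range is refused whole. "jaw" is the opening, from 0 (shut) to 1 (fully open), set as the call begins (left out, the last holds). The fingers move at their own pace and stop on an object; the grip force is fixed at half the most. Time passes only in rows, so rows that repeat a pose let the fingers close, or fill a call up. It gives the time, the measured TCP pose, the force, the opening and the grip force at its end, in the units of the state.
- ctrl.get_obs(): the state, without advancing time (a new reading comes with each control period).
- vision.grab_frame(name): name is "scene" or "side" or "wrist"; returns the picture (400x640x3 uint8, red, green, blue); there is no depth.
- vision.calibration(name): a dict with "fx", "fy", "cx", "cy" (pixels), "distortion" ([k1, k2, p1, p2, k3] as OpenCV has them; the pictures are not rectified), "world_from_camera" (4x4, takes a point from camera to world coordinates); the wrist camera has in their place "tool_from_camera" (4x4, takes a point from camera to tool coordinates, whose origin is the TCP and whose axes are the flange's). Camera axes: x right, y up, looking along -z (the intrinsics and any distortion apply to the point x, -y, -z); pixel columns grow to the right and rows downward; lengths in m; the calibration is good to about 2 mm. A picture is of the moment at which its call begins: read the wrist's pose just before it. calibration takes no time and is no camera call.
- ctrl.close_job(): hands the job in; it is judged then, once.
The state is a dict: "clock": time; "qpos": joint angles; "joint_vel": joint speeds; "joint_efforts": joint torques, N m; "tcp_pos": TCP position; "ee_rot": TCP orientation; "contact_force": force on the tool from outside, world axes, zero at the start; "torque": the same for the moment, N m; "grip_width": finger opening in m; "gripper_force": force on a finger pad.
Only numpy, scipy, OpenCV 4.12 (cv2) and the standard library are available. Lean on these libraries where they do the work, as an engineer would, in place of code of your own. Each camera call takes 0.05 s, during which the arm holds its last target. There are 200 camera calls.

## Task

Pull the push rod (the one with the slim square handle) out of the tool caddy and, holding it, use its tip to press the tester's reset button, deep in its tilted collar, fully down; then let the button come back up and draw the rod out of the collar. Stand the rod back in the caddy tip down, lowering it to the caddy's floor before you let go, and leave the other tools and things where they are.

Things in the scene. Friction and masses are not known exactly. Their poses are not given: they have to be found in the camera images.
- rod: push rod, 185 mm, 45 to 85 g: round steel shaft 8 mm thick with rounded tip (first 130 mm), then a slim square grey handle 14 by 14 by 55 mm, flats square to its x and y. Stands tip down in any compartment of the caddy, leaning 28 degrees to the caddy's -x: tip in the floor corner at the +x wall, shaft on the -x rim. Origin at the tip's end; +z along the shaft toward the handle
- rod_tip (a point): the end of the rod's tip (the rod's origin)
- rod_grip (a point): the place to grip: on the rod's axis in the middle of the handle, 160 mm from the tip, 25 mm below the handle's top end; axes as the rod's. The rod can pivot a little in the grip
- caddy: black plastic caddy, fixed, open on top: outside 68 (x) by 150 (y) by 104 mm high, walls and floor 4 mm. Two inner walls 89 mm high make three compartments in a row along y, each about 60 (x) by 45 (y) by 100 mm deep, centred at y = -49, 0, +49 mm. Origin at the centre of its underside, z up; its -x side faces the robot, turned up to 17 degrees
- tester: board tester, fixed: flat grey instrument, 130 by 150 by 36 mm, on a dark stand, about 120 mm high at the back; its panel with a small screen is tilted 36 degrees from level, facing up and toward its -x side (toward the robot, turned up to 17 degrees). Left or right of the caddy. Origin at the centre of its footprint on the bench, z up
- collar_mouth (a point): centre of the mouth of the black round collar (tube) that stands square on the tester's tilted panel, below the screen: outside diameter 26 mm, clear bore 18 mm, 36 mm tall. z points out of the collar along its axis (36 degrees from vertical), x up the panel. The mouth is about 100 mm above the bench
- button_top (a point): centre of the top face of the white reset button, a round cap 14 mm in diameter at the bottom of the collar, 28 mm below the mouth when up; moves with the button. z points out of the collar
- reset_button (a joint): travel of the reset button, m: 0 when up, 0.006 when fully down, along the collar's axis. Spring: starts to move at about 1.2 N, fully down at about 4 N, comes back up by itself
- screwdriver: bystander in another compartment of the caddy, leaning the same way: like the rod, but with a fat rounded handle 24 mm in diameter, 175 mm long overall. Origin at its tip, +z toward the handle
- brush: bystander in another compartment of the caddy, leaning the same way: 8 mm round shaft with a flat brush head 20 mm wide on top, 172 mm long overall. Origin at the foot, +z toward the head
- board: bystander: loose circuit board 75 by 85 mm lying flat on the bench, up to 16 mm high with its parts. Origin at the centre of its underside
- flux: bystander: small closed white bottle, 40 mm in diameter and 90 mm tall, standing on the bench. Origin at the centre of its underside
Mind the look-alikes: they are no part of the job. What is shaped like the rod but brown is not meant. There is more than one size of the caddy; the job needs the larger.

How it is judged:
By the outcome, as a careful person would: the job done as asked, in the order asked, and still so for the second after the job is handed in, with the robot touching nothing.
It also fails if it takes over 61 s, if anything falls off the work surface, if the arm or the gripper's body presses on something with over 40 N, if the wrist force passes 120 N, or if a joint passes its speed limit or range.

## Working session

There is one attempt and no reset: what is moved stays moved. The work goes in short steps, Python scripts to look and compute and a tool call to move; the robot and the scene stay as the last step left them, time stands still between calls to the robot, and variables do not carry over. Pictures are saved under pics/ and viewed, at most 10 in all, crops included, and the job is handed in when it is done.

Besides the shell and the picture viewer there is one more tool, called after "Emit:" in YAML: its name, and indented under it one key for each argument. send_rows: Moves the arm, as the interface text tells. Its arguments: {"type":"object","properties":{"deltas":{"type":"array","items":{"type":"object","properties":{"dx":{"type":"number"},"dy":{"type":"number"},"dz":{"type":"number"},"twist":{"type":"number"}}}},"jaw":{"type":"number"}},"required":["deltas"]}

```bash
mkdir -p pics; python3 - <<'E'
from station import ctrl, vision
import cv2, numpy as np
np.set_printoptions(precision=4,suppress=True)
o=ctrl.get_obs(); print(o)
for n in ("scene","side","wrist"):
    f=vision.grab_frame(n); cv2.imwrite(f"pics/{n}0.png",f[:,:,::-1]); print(n,vision.calibration(n))
E
```

```text
{'clock': 0.0, 'qpos': array([ 1.1769,  0.2212,  1.5276,  0.    ,  1.3947, -0.1261]), 'joint_vel': array([ 0.0012,  0.0011,  0.0009,  0.0009,  0.0002, -0.0007]), 'joint_efforts': array([ -0.0013, -49.4606, -38.7372,   0.0699,   0.0572,  -0.0002]), 'tcp_pos': array([0.1651, 0.6021, 0.2171]), 'ee_rot': array([-0.4193, -3.113 ,  0.0029]), 'contact_force': array([-1.1555,  0.5266,  0.1169]), 'torque': array([ 0.001 , -0.0112, -0.0502]), 'gripper_force': 0.0, 'grip_width': 0.08702024268913378}
scene {'fx': 454.3162343803188, 'fy': 454.3162343803188, 'cx': 316.1023323162165, 'cy': 192.75802289688863, 'distortion': array([0.0011, 0.    , 0.    , 0.    , 0.    ]), 'world_from_camera': array([[-0.3959, -0.7248,  0.5639,  1.1483],
       [ 0.9182, -0.3057,  0.2518,  0.3162],
       [-0.0102,  0.6175,  0.7865,  0.8437],
       [ 0.    ,  0.    ,  0.    ,  1.    ]])}
side {'fx': 498.97277963041614, 'fy': 498.97277963041614, 'cx': 321.0311259389264, 'cy': 196.19905232123762, 'distortion': array([-0.0256,  0.    ,  0.    ,  0.    ,  0.    ]), 'world_from_camera': array([[ 0.912 ,  0.2256, -0.3425,  0.2074],
       [-0.4099,  0.527 , -0.7445, -0.82  ],
       [ 0.0125,  0.8194,  0.5731,  0.8039],
       [ 0.    ,  0.    ,  0.    ,  1.    ]])}
wrist {'fx': 302.88309244678203, 'fy': 302.88309244678203, 'cx': 320.792729488378, 'cy': 199.83636805332043, 'distortion': array([0.0175, 0.    , 0.    , 0.    , 0.    ]), 'tool_from_camera': array([[-0.0004,  0.954 ,  0.2999,  0.0832],
       [ 1.    ,  0.0008, -0.0011, -0.0005],
       [-0.0013,  0.2999, -0.954 , -0.1655],
       [ 0.    ,  0.    ,  0.    ,  1.    ]])}
```

View pics/scene0.png

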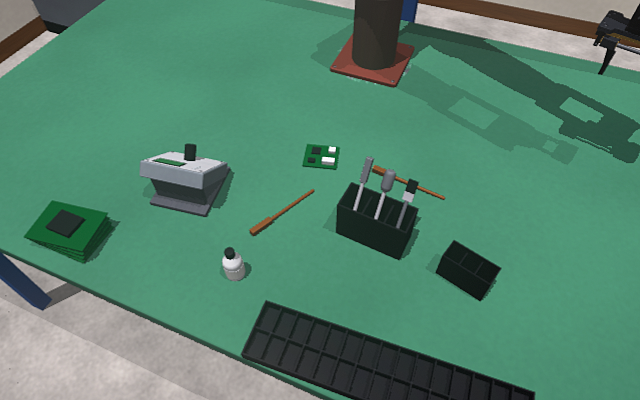

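View pics/side0.png

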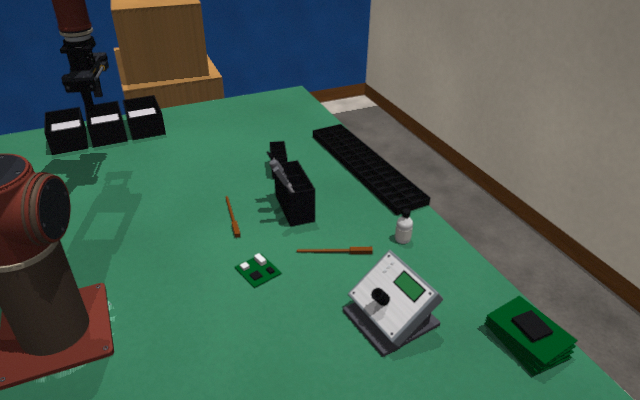

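The scene view shows the large caddy around (376,222) with the slim grey handle at (367,170), which is leftmost and so at the -y end. The screwdriver is at (388,180) and the brush at (409,190). The tester's collar is at (190,152). In the side view the caddy is around (293,190) and the collar at (380,296).

```bash
cat > h.py <<'E'
import numpy as np, cv2
from scipy.spatial.transform import Rotation as R
from station import ctrl, vision
np.set_printoptions(precision=4,suppress=True)
def cam(n,o=None):
    c=vision.calibration(n); K=np.array([[c['fx'],0,c['cx']],[0,c['fy'],c['cy']],[0,0,1]])
    if n=='wrist':
        T=np.eye(4);T[:3,:3]=R.from_rotvec(o['ee_rot']).as_matrix();T[:3,3]=o['tcp_pos'];T=T@c['tool_from_camera']
    else: T=c['world_from_camera']
    return K,np.array(c['distortion']),np.array(T)
def ray(C,px):
    K,d,T=C; u=cv2.undistortPoints(np.array(px,float).reshape(-1,1,2),K,d)[:,0]
    v=np.c_[u[:,0],-u[:,1],-np.ones(len(u))]@T[:3,:3].T
    return T[:3,3],v/np.linalg.norm(v,axis=1)[:,None]
def onplane(C,px,z):
    c,v=ray(C,px); return c+v*((z-c[2])/v[:,2])[:,None]
def proj(C,P):
    K,d,T=C; p=(np.atleast_2d(P)-T[:3,3])@T[:3,:3]*[1,-1,-1]
    return cv2.projectPoints(p,np.zeros(3),np.zeros(3),K,d)[0][:,0]
def tri(obs):
    A=np.zeros((3,3));b=np.zeros(3)
    for C,p in obs:
        c,v=ray(C,[p]);M=np.eye(3)-np.outer(v[0],v[0]);A+=M;b+=M@c
    X=np.linalg.solve(A,b); return X,[np.linalg.norm(np.cross(X-ray(C,[p])[0],ray(C,[p])[1][0])) for C,p in obs]
E
python3 - <<'E'
from h import *
S,D=cam('scene'),cam('side')
print(onplane(S,[(376,210)],.104),onplane(S,[(190,148)],.1),onplane(D,[(376,292)],.1),onplane(D,[(293,175)],.104))
a=cv2.resize(cv2.imread('pics/scene0.png')[145:265,325:430],None,fx=4,fy=4,interpolation=2)[:480]
b=cv2.resize(cv2.imread('pics/side0.png')[130:230,250:330],None,fx=4.8,fy=4.8,interpolation=2)
cv2.imwrite('pics/c1.png',np.hstack([a,b[:,:380]]))
E
```

```text
[[0.6117 0.2075 0.104 ]] [[ 0.6078 -0.236   0.1   ]] [[ 0.5933 -0.2428  0.1   ]] [[0.5981 0.2058 0.104 ]]
```

View pics/c1.png

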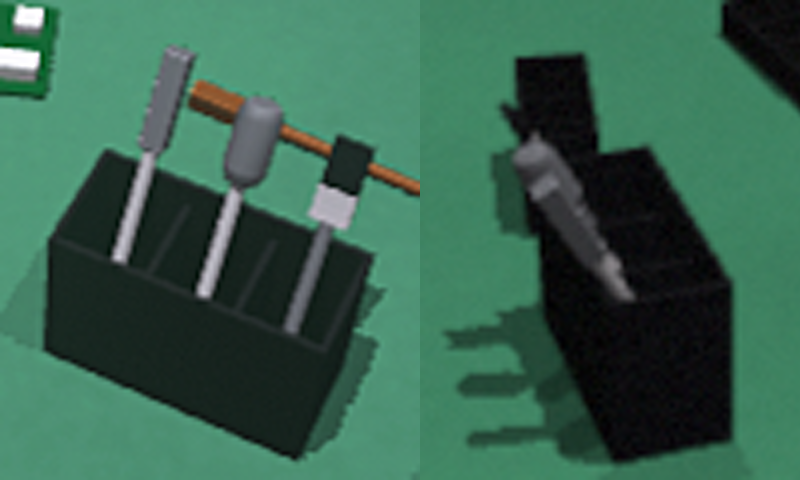

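The crop shows the rod handle from (180,50) to (150,152) in the left pane, in the end compartment at -y. The four top rim corners are at (51,238), (105,150), (372,255) and (325,350).

```bash
python3 - <<'E'
from h import *
S,D=cam('scene'),cam('side')
c=np.array([(51,238),(105,150),(372,255),(325,350)],float); px=(c+.5)/4-.5+[325,145]
P=onplane(S,px,.104);print(P)
e=[np.linalg.norm(P[i]-P[(i+1)%4]) for i in range(4)];print(e,P.mean(0))
y=(P[2]+P[3]-P[0]-P[1]);print('caddy yaw',np.degrees(np.arctan2(-y[0],y[1])))
print(onplane(D,(np.array([(308,282),(230,148)])+.5)/4.8-.5+[250,130],.104))
# handle top: scene (180,50), side(535,140)
for a,b in [((178,49),(115,145)),((150,152),(195,265))]:
    print(tri([(S,(np.array(a)+.5)/4-.5+[325,145]),(D,(np.array(b)+.5)/4.8-.5+[250,130])]))
o=ctrl.get_obs();print(R.from_rotvec(o['ee_rot']).as_matrix())
E
```

```text
[[0.6281 0.1307 0.104 ]
 [0.5634 0.1356 0.104 ]
 [0.5753 0.2832 0.104 ]
 [0.6394 0.2776 0.104 ]]
[np.float64(0.06494877175327121), np.float64(0.14807794086173107), np.float64(0.06429856725956529), np.float64(0.14730087741062883)] [0.6016 0.2068 0.104 ]
caddy yaw -4.509511244494464
[[0.623  0.1277 0.104 ]
 [0.6365 0.2696 0.104 ]]
(array([0.5406, 0.1676, 0.1798]), [np.float64(0.00719826211565349), np.float64(0.0071982621156533215)])
(array([0.5677, 0.1577, 0.1134]), [np.float64(0.004462966844429589), np.float64(0.0044629668444295225)])
[[-0.9644  0.2646 -0.0005]
 [ 0.2646  0.9644 -0.0014]
 [ 0.0001 -0.0015 -1.    ]]
```

Emit:
send_rows:
  deltas:
    - {"dx": -0.1,"dy": -0.08,"dz": -0.1}
    - {"dx": -0.2,"dy": -0.16,"dz": -0.2}
    - {"dx": -0.3,"dy": -0.24,"dz": -0.3}
    - {"dx": -0.45,"dy": -0.35,"dz": -0.4}
    - {"dx": -0.6,"dy": -0.46,"dz": -0.5}
    - {"dx": -0.75,"dy": -0.55,"dz": -0.6}
    - {"dx": -0.9,"dy": -0.65,"dz": -0.6}
    - {"dx": -1,"dy": -0.74,"dz": -0.6}
  jaw: 1

```text
$.deltas[0]: bad value
```

Emit:
send_rows:
  deltas:
    - {"dx": -0.12,"dy": -0.09}
    - {"dx": -0.25,"dy": -0.18}
    - {"dx": -0.37,"dy": -0.27}
    - {"dx": -0.5,"dy": -0.37}
    - {"dx": -0.62,"dy": -0.46}
    - {"dx": -0.75,"dy": -0.55}
    - {"dx": -0.87,"dy": -0.64}
    - {"dx": -1,"dy": -0.74}

```text
$.deltas[0]: bad value
```

Emit:
send_rows:
  deltas:
    - {"dx": -0.12,"dy": -0.09}
    - {"dx": -0.25,"dy": -0.18}
    - {"dx": -0.37,"dy": -0.27}
    - {"dx": -0.5,"dy": -0.37}
    - {"dx": -0.62,"dy": -0.46}
    - {"dx": -0.75,"dy": -0.55}
    - {"dx": -0.87,"dy": -0.64}
    - {"dx": -1,"dy": -0.74}

```text
$.deltas[0]: bad value
```

Emit:
send_rows:
  deltas:
    - {"dx": -0.12,"dy": -0.09,"twist": -0.03}
    - {"dx": -0.25,"dy": -0.2,"twist": -0.06}
    - {"dx": -0.37,"dy": -0.3,"twist": -0.09}
    - {"dx": -0.5,"dy": -0.45,"twist": -0.12}
    - {"dx": -0.65,"dy": -0.6,"twist": -0.15}
    - {"dx": -0.8,"dy": -0.75,"twist": -0.18}
    - {"dx": -0.95,"dy": -0.9,"twist": -0.21}
    - {"dx": -1,"dy": -0.96,"twist": -0.24}

```text
$.deltas[0]: bad value
```

```bash
python3 - <<'E'
from h import *
o=ctrl.get_obs();print(o['clock'],o['tcp_pos'],R.from_rotvec(o['ee_rot']).as_matrix(),o['joint_vel'])
f=vision.grab_frame('wrist');cv2.imwrite('pics/w1.png',f[:,:,::-1]);np.save('w1.npy',np.r_[o['tcp_pos'],o['ee_rot']])
E
```

```text
0.15 [0.1652 0.6023 0.2174] [[-0.9644  0.2646 -0.0005]
 [ 0.2646  0.9644 -0.0014]
 [ 0.0001 -0.0015 -1.    ]] [-0.0003 -0.0035 -0.0032  0.0019 -0.0005  0.0005]
```

View pics/w1.png

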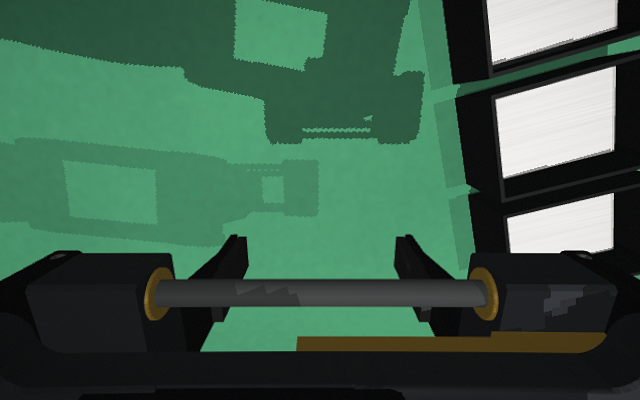

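The arm did not move: the rows need all four numbers. The wrist view shows only bench, with the fingers in the lower part at rows 235 to 320.

Emit:
send_rows:
  deltas:
    - {"dx": -0.1,"dy": -0.08,"dz": -0.1,"twist": 0}
    - {"dx": -0.2,"dy": -0.16,"dz": -0.2,"twist": 0}
    - {"dx": -0.3,"dy": -0.24,"dz": -0.3,"twist": 0}
    - {"dx": -0.45,"dy": -0.35,"dz": -0.4,"twist": 0}
    - {"dx": -0.6,"dy": -0.46,"dz": -0.5,"twist": 0}
    - {"dx": -0.75,"dy": -0.55,"dz": -0.6,"twist": 0}
    - {"dx": -0.9,"dy": -0.65,"dz": -0.6,"twist": 0}
    - {"dx": -1,"dy": -0.74,"dz": -0.6,"twist": 0}
  jaw: 1

```text
clock: 0.87
tcp_pos: [0.244, 0.5039, 0.2802]
ee_rot: [0.421, 3.111, 0.004]
contact_force: [0.1, 0.1, -0.1]
grip_width: 0.0871
gripper_force: 0.0
```

Emit:
send_rows:
  deltas:
    - {"dx": -0.12,"dy": -0.09,"dz": 0,"twist": 0}
    - {"dx": -0.25,"dy": -0.18,"dz": 0,"twist": 0}
    - {"dx": -0.37,"dy": -0.27,"dz": 0,"twist": 0}
    - {"dx": -0.5,"dy": -0.37,"dz": 0,"twist": 0}
    - {"dx": -0.62,"dy": -0.46,"dz": 0,"twist": 0}
    - {"dx": -0.75,"dy": -0.55,"dz": 0,"twist": 0}
    - {"dx": -0.87,"dy": -0.64,"dz": 0,"twist": 0}
    - {"dx": -1,"dy": -0.74,"dz": 0,"twist": 0}

```text
clock: 1.53
tcp_pos: [0.3194, 0.4059, 0.2783]
ee_rot: [-0.42, -3.113, -0.0]
contact_force: [0.2, -0.1, -0.0]
grip_width: 0.0866
gripper_force: 0.0
```

Emit:
send_rows:
  deltas:
    - {"dx": -0.12,"dy": -0.09,"dz": 0,"twist": 0}
    - {"dx": -0.25,"dy": -0.18,"dz": 0,"twist": 0}
    - {"dx": -0.37,"dy": -0.27,"dz": 0,"twist": 0}
    - {"dx": -0.5,"dy": -0.37,"dz": 0,"twist": 0}
    - {"dx": -0.62,"dy": -0.46,"dz": 0,"twist": 0}
    - {"dx": -0.75,"dy": -0.55,"dz": 0,"twist": 0}
    - {"dx": -0.87,"dy": -0.64,"dz": 0,"twist": 0}
    - {"dx": -1,"dy": -0.74,"dz": 0,"twist": 0}

```text
clock: 2.2
tcp_pos: [0.3961, 0.3081, 0.2784]
ee_rot: [-0.42, -3.113, -0.0]
contact_force: [1.1, 0.2, 0.0]
grip_width: 0.0871
gripper_force: 0.0
```

Emit:
send_rows:
  deltas:
    - {"dx": -0.12,"dy": -0.09,"dz": 0,"twist": -0.03}
    - {"dx": -0.25,"dy": -0.2,"dz": 0,"twist": -0.06}
    - {"dx": -0.37,"dy": -0.3,"dz": 0,"twist": -0.09}
    - {"dx": -0.5,"dy": -0.45,"dz": 0,"twist": -0.12}
    - {"dx": -0.65,"dy": -0.6,"dz": 0,"twist": -0.15}
    - {"dx": -0.8,"dy": -0.75,"dz": 0,"twist": -0.18}
    - {"dx": -0.95,"dy": -0.9,"dz": 0,"twist": -0.21}
    - {"dx": -1,"dy": -0.96,"dz": 0,"twist": -0.24}

```text
clock: 2.87
tcp_pos: [0.4678, 0.1876, 0.2783]
ee_rot: [0.126, 3.139, -0.001]
contact_force: [-0.8, 0.3, 0.3]
grip_width: 0.0872
gripper_force: 0.0
```

```bash
python3 - <<'E'
from h import *
o=ctrl.get_obs();print(o['clock'],o['tcp_pos'],R.from_rotvec(o['ee_rot']).as_matrix(),o['joint_vel'])
f=vision.grab_frame('wrist');cv2.imwrite('pics/w2.png',f[:,:,::-1]);np.save('w2.npy',np.r_[o['tcp_pos'],o['ee_rot']])
E
```

```text
2.8667 [0.4678 0.1876 0.2783] [[-0.9968  0.0802  0.0005]
 [ 0.0802  0.9968 -0.0009]
 [-0.0006 -0.0008 -1.    ]] [-0.1591  0.0036 -0.0021  0.0215  0.0068 -0.4281]
```

View pics/w2.png

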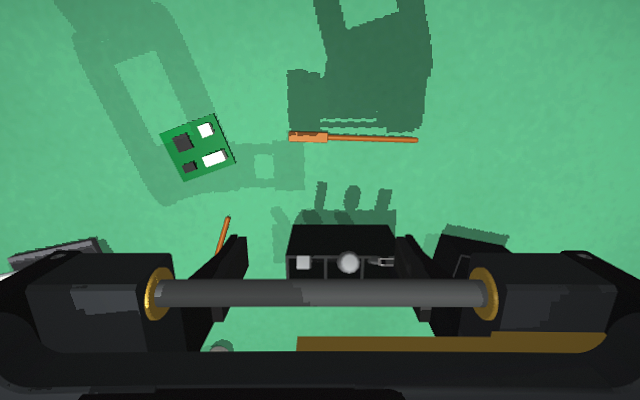

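The wrist view shows the caddy at (340,250) with the rod handle's top at (303,263), partly hidden by the gripper. Image-down is world +x, so I move 100 mm further along +x.

Emit:
send_rows:
  deltas:
    - {"dx": -0.15,"dy": 0,"dz": 0,"twist": 0}
    - {"dx": -0.35,"dy": 0,"dz": 0,"twist": 0}
    - {"dx": -0.6,"dy": 0,"dz": 0,"twist": 0}
    - {"dx": -0.8,"dy": 0,"dz": 0,"twist": 0}
    - {"dx": -0.95,"dy": 0,"dz": 0,"twist": 0}
    - {"dx": -1,"dy": 0,"dz": 0,"twist": 0}
    - {"dx": -1,"dy": 0,"dz": 0,"twist": 0}
    - {"dx": -1,"dy": 0,"dz": 0,"twist": 0}

```text
clock: 3.58
tcp_pos: [0.5659, 0.1824, 0.278]
ee_rot: [-0.125, -3.138, -0.0]
contact_force: [0.1, -0.1, -0.6]
grip_width: 0.0869
gripper_force: 0.0
```

```bash
python3 - <<'E'
from h import *
o=ctrl.get_obs();print(o['clock'],o['tcp_pos'],R.from_rotvec(o['ee_rot']).as_matrix(),o['joint_vel'])
f=vision.grab_frame('wrist');cv2.imwrite('pics/w3.png',f[:,:,::-1]);np.save('w3.npy',np.r_[o['tcp_pos'],o['ee_rot']])
cv2.imwrite('pics/w3c.png',cv2.resize(f[100:340,170:490,::-1],None,fx=2.5,fy=2.5,interpolation=2))
E
```

```text
3.5833 [0.5659 0.1824 0.278 ] [[-0.9968  0.0794 -0.001 ]
 [ 0.0794  0.9968  0.0001]
 [ 0.001   0.     -1.    ]] [ 0.0054 -0.0171  0.0115 -0.      0.0013 -0.0015]
```

View pics/w3c.png

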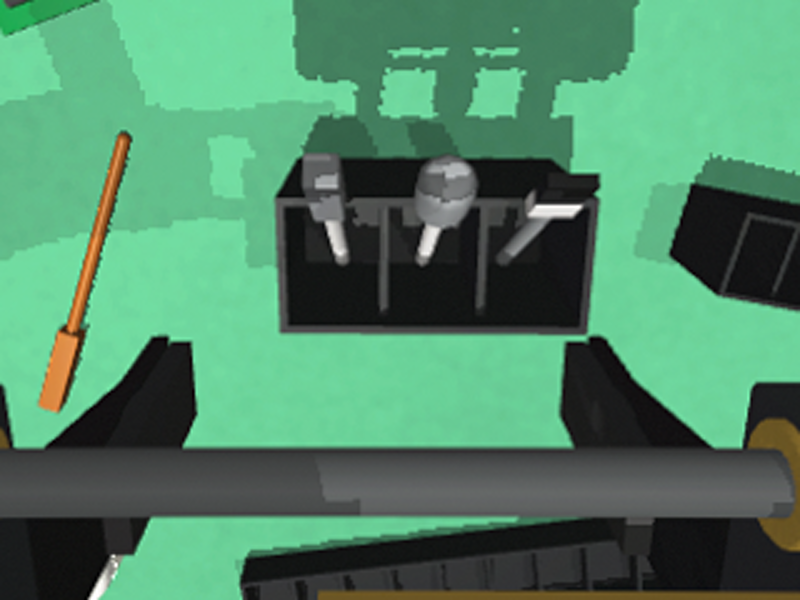

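The rim corners are at crop (277,198), (598,198), (587,332) and (281,332). The handle's top face is around (322,165), and its shaft goes down to (343,262).

```bash
python3 - <<'E'
from h import *
w=np.load('w3.npy'); C=cam('wrist',dict(tcp_pos=w[:3],ee_rot=w[3:]))
f=lambda c:(np.array(c,float)+.5)/2.5-.5+[170,100]
P=onplane(C,f([(277,198),(598,198),(587,332),(281,332)]),.104);print(P,P.mean(0))
print([np.linalg.norm(P[i]-P[(i+1)%4]) for i in range(4)])
y=P[1]+P[2]-P[0]-P[3];yaw=np.arctan2(-y[0],y[1]);print('yaw',np.degrees(yaw))
c=P.mean(0);c[2]=0
Rz=R.from_euler('z',yaw).as_matrix()
# rod model
t=np.radians(28);d=np.array([-np.sin(t),0,np.cos(t)])
for yl in (-49,):
  tip=np.array([.0265,yl/1e3,.005])
  Q=np.array([tip+d*s for s in (.0,.05,.13,.16,.185)])
  Wd=c+Q@Rz.T;print(Wd)
  print('proj crop',(proj(C,Wd)-[170,100]+.5)*2.5-.5)
print('scene proj x4',((proj(cam('scene'),Wd)-[325,145]+.5)*4-.5))
S=cam('scene');px=(np.array([(51,238),(105,150),(372,255),(325,350)],float)+.5)/4-.5+[325,145]
for i,j in enumerate([3,0,1,2]): print(tri([(C,f([(277,198),(598,198),(587,332),(281,332)])[[3,0,1,2][i]]),(S,px[i])]))
E
```

```text
[[0.5604 0.1364 0.104 ]
 [0.5722 0.2835 0.104 ]
 [0.6388 0.2786 0.104 ]
 [0.6269 0.1304 0.104 ]] [0.5996 0.2072 0.104 ]
[np.float64(0.1475376130591257), np.float64(0.06678958478866107), np.float64(0.14870829400370655), np.float64(0.06683226017150921)]
yaw -4.59890297529405
[[0.6221 0.1562 0.005 ]
 [0.5987 0.1581 0.0491]
 [0.5612 0.1611 0.1198]
 [0.5472 0.1623 0.1463]
 [0.5355 0.1632 0.1683]]
proj crop [[342.0133 256.0659]
 [337.8538 239.8408]
 [328.641  203.9131]
 [323.9528 185.6353]
 [319.2868 167.4466]]
scene proj x4 [[ 93.5435 352.233 ]
 [116.0828 274.4601]
 [154.3432 142.4467]
 [169.4415  90.3537]
 [182.3566  45.7943]]
(array([0.6274, 0.1303, 0.1029]), [np.float64(0.0001384846259883188), np.float64(0.00013848462598838206)])
(array([0.5611, 0.1354, 0.1011]), [np.float64(0.0005374972039167101), np.float64(0.0005374972039166566)])
(array([0.573 , 0.2836, 0.1014]), [np.float64(0.0005974336077463064), np.float64(0.000597433607746334)])
(array([0.639 , 0.2781, 0.1038]), [np.float64(0.0005503684644342633), np.float64(0.0005503684644342965)])
```

Emit:
send_rows:
  deltas:
    - {"dx": 0.05,"dy": -0.07,"dz": 0,"twist": 0}
    - {"dx": 0.1,"dy": -0.14,"dz": 0.05,"twist": 0}
    - {"dx": 0.17,"dy": -0.215,"dz": 0.1,"twist": 0}
    - {"dx": 0.17,"dy": -0.215,"dz": 0.2,"twist": 0}
    - {"dx": 0.17,"dy": -0.215,"dz": 0.3,"twist": 0}
    - {"dx": 0.17,"dy": -0.215,"dz": 0.4,"twist": 0}
    - {"dx": 0.17,"dy": -0.215,"dz": 0.45,"twist": 0}
    - {"dx": 0.17,"dy": -0.215,"dz": 0.45,"twist": 0}
  jaw: 0.36

```text
clock: 4.3
tcp_pos: [0.547, 0.1623, 0.2309]
ee_rot: [-0.124, -3.136, 0.001]
contact_force: [0.3, 0.3, -0.1]
grip_width: 0.0414
gripper_force: 0.0
```

```bash
python3 - <<'E'
from h import *
o=ctrl.get_obs();print(o['clock'],o['grip_width'],o['tcp_pos'])
M=R.from_rotvec(o['ee_rot']).as_matrix();print('delta tool',M.T@(np.array([.5472,.1623,.1493])-o['tcp_pos']))
E
```

```text
4.3 0.04142384649358376 [0.547  0.1623 0.2309]
delta tool [-0.0005  0.0001  0.0816]
```

Emit:
send_rows:
  deltas:
    - {"dx": 0,"dy": 0,"dz": 0.04,"twist": 0}
    - {"dx": 0,"dy": 0,"dz": 0.15,"twist": 0}
    - {"dx": 0,"dy": 0,"dz": 0.3,"twist": 0}
    - {"dx": 0,"dy": 0,"dz": 0.45,"twist": 0}
    - {"dx": 0,"dy": 0,"dz": 0.6,"twist": 0}
    - {"dx": 0,"dy": 0,"dz": 0.72,"twist": 0}
    - {"dx": 0,"dy": 0,"dz": 0.82,"twist": 0}
    - {"dx": 0,"dy": 0,"dz": 0.82,"twist": 0}

```text
clock: 4.97
tcp_pos: [0.5465, 0.162, 0.1484]
ee_rot: [-0.124, -3.135, 0.001]
contact_force: [-0.6, 0.1, -0.4]
grip_width: 0.0313
gripper_force: 0.0
```

Emit:
send_rows:
  deltas:
    - {"dx": 0,"dy": 0,"dz": 0,"twist": 0}
    - {"dx": 0,"dy": 0,"dz": 0,"twist": 0}
    - {"dx": 0,"dy": 0,"dz": 0,"twist": 0}
    - {"dx": 0,"dy": 0,"dz": 0,"twist": 0}
    - {"dx": 0,"dy": 0,"dz": 0,"twist": 0}
    - {"dx": 0,"dy": 0,"dz": 0,"twist": 0}
    - {"dx": 0,"dy": 0,"dz": 0,"twist": 0}
    - {"dx": 0,"dy": 0,"dz": 0,"twist": 0}
  jaw: 0.05

```text
clock: 5.63
tcp_pos: [0.5483, 0.1623, 0.1519]
ee_rot: [0.124, 3.138, 0.0]
contact_force: [-1.2, 0.1, 3.6]
grip_width: 0.0134
gripper_force: 30.0
```

Emit:
send_rows:
  deltas:
    - {"dx": 0,"dy": 0,"dz": -0.04,"twist": 0}
    - {"dx": 0.03,"dy": 0,"dz": -0.1,"twist": 0}
    - {"dx": 0.1,"dy": 0,"dz": -0.23,"twist": 0}
    - {"dx": 0.17,"dy": 0,"dz": -0.36,"twist": 0}
    - {"dx": 0.24,"dy": 0,"dz": -0.49,"twist": 0}
    - {"dx": 0.31,"dy": 0,"dz": -0.63,"twist": 0}
    - {"dx": 0.38,"dy": 0,"dz": -0.76,"twist": 0}
    - {"dx": 0.45,"dy": 0,"dz": -0.89,"twist": 0}

```text
clock: 6.3
tcp_pos: [0.5024, 0.1658, 0.2411]
ee_rot: [-0.125, -3.139, 0.0]
contact_force: [-0.2, 0.8, -0.4]
grip_width: 0.0134
gripper_force: 30.0
```

Emit:
send_rows:
  deltas:
    - {"dx": 0.07,"dy": 0,"dz": -0.13,"twist": 0}
    - {"dx": 0.14,"dy": 0,"dz": -0.26,"twist": 0}
    - {"dx": 0.2,"dy": 0,"dz": -0.39,"twist": 0}
    - {"dx": 0.26,"dy": 0,"dz": -0.5,"twist": 0}
    - {"dx": 0.31,"dy": 0,"dz": -0.6,"twist": 0}
    - {"dx": 0.35,"dy": 0,"dz": -0.65,"twist": 0}
    - {"dx": 0.35,"dy": 0,"dz": -0.68,"twist": 0}
    - {"dx": 0.35,"dy": 0,"dz": -0.68,"twist": 0}

```text
clock: 6.97
tcp_pos: [0.4684, 0.1686, 0.3088]
ee_rot: [0.124, 3.138, 0.0]
contact_force: [0.8, -0.3, -0.4]
grip_width: 0.0129
gripper_force: 30.0
```

```bash
python3 - <<'E'
from h import *
o=ctrl.get_obs();print(o['clock'],o['grip_width'],o['tcp_pos'],o['contact_force'],o['torque']);np.save('w4.npy',np.r_[o['tcp_pos'],o['ee_rot']])
ims={}
for n in ('scene','side','wrist'):
    f=vision.grab_frame(n)[:,:,::-1].copy();cv2.imwrite(f'pics/{n}4.png',f);ims[n]=f
S,D=cam('scene'),cam('side');g=o['tcp_pos']
def crop(n,C,P,h,k):
    u,v=proj(C,P)[0].astype(int);x,y=max(u-h,0),max(v-h,0);print(n,'off',x,y,'scale',k)
    return cv2.resize(ims[n][y:y+2*h,x:x+2*h],(400,400),interpolation=2)
top=np.hstack([crop('scene',S,g-[0,0,.05],50,4),crop('side',D,g-[0,0,.05],50,4)])
tst=[cv2.resize(ims['scene'][130:200,130:240],None,fx=3.6,fy=2.85,interpolation=2)[:200,:400],cv2.resize(ims['side'][240:310,330:470],None,fx=2.85,fy=2.85,interpolation=2)[:200,:400]]
tst=[cv2.copyMakeBorder(t,0,200-t.shape[0],0,400-t.shape[1],cv2.BORDER_CONSTANT) for t in tst]
cv2.imwrite('pics/m4.png',np.vstack([top,np.hstack(tst)]))
E
```

```text
6.9667 0.012928418921870495 [0.4684 0.1686 0.3088] [ 0.7848 -0.3333 -0.4299] [-0.0316  0.0125 -0.0221]
scene off 338 51 scale 4
side off 194 87 scale 4
```

View pics/m4.png

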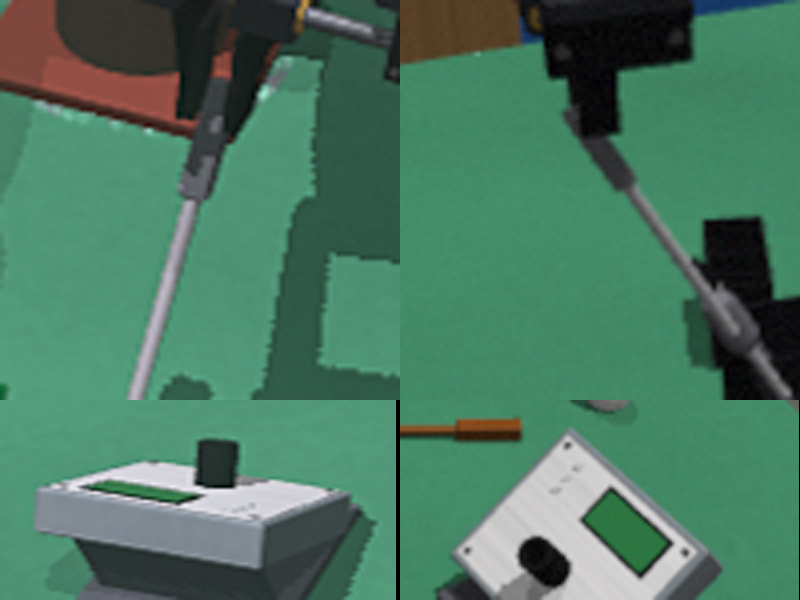

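The rod is held and hangs below the gripper, leaning. In the side pane the handle's lower end is at (630,190) and the shaft runs to (795,400). The tester's collar mouth is near (535,552) in the lower right pane.

Emit:
send_rows:
  deltas:
    - {"dx": -0.01,"dy": -0.03,"dz": -0.01,"twist": 0}
    - {"dx": -0.03,"dy": -0.1,"dz": -0.02,"twist": 0}
    - {"dx": -0.07,"dy": -0.2,"dz": -0.03,"twist": 0}
    - {"dx": -0.12,"dy": -0.34,"dz": -0.05,"twist": 0}
    - {"dx": -0.17,"dy": -0.5,"dz": -0.07,"twist": 0}
    - {"dx": -0.22,"dy": -0.67,"dz": -0.09,"twist": 0}
    - {"dx": -0.27,"dy": -0.83,"dz": -0.1,"twist": 0}
    - {"dx": -0.33,"dy": -1,"dz": -0.1,"twist": 0}

```text
clock: 7.78
tcp_pos: [0.4936, 0.0645, 0.3186]
ee_rot: [0.125, 3.139, -0.0]
contact_force: [0.2, -0.7, -0.6]
grip_width: 0.0135
gripper_force: 30.0
```

Emit:
send_rows:
  deltas:
    - {"dx": -0.05,"dy": -0.12,"dz": 0,"twist": 0}
    - {"dx": -0.09,"dy": -0.25,"dz": 0,"twist": 0}
    - {"dx": -0.13,"dy": -0.37,"dz": 0,"twist": 0}
    - {"dx": -0.17,"dy": -0.5,"dz": -0.02,"twist": 0}
    - {"dx": -0.22,"dy": -0.62,"dz": -0.04,"twist": 0}
    - {"dx": -0.26,"dy": -0.75,"dz": -0.06,"twist": 0}
    - {"dx": -0.3,"dy": -0.87,"dz": -0.08,"twist": 0}
    - {"dx": -0.33,"dy": -1,"dz": -0.1,"twist": 0}

```text
clock: 8.45
tcp_pos: [0.5186, -0.0373, 0.3284]
ee_rot: [0.124, 3.139, 0.0]
contact_force: [0.7, -0.3, -0.3]
grip_width: 0.0133
gripper_force: 30.0
```

Emit:
send_rows:
  deltas:
    - {"dx": -0.05,"dy": -0.12,"dz": 0,"twist": 0}
    - {"dx": -0.09,"dy": -0.25,"dz": 0,"twist": 0}
    - {"dx": -0.13,"dy": -0.37,"dz": 0,"twist": 0}
    - {"dx": -0.17,"dy": -0.5,"dz": 0,"twist": 0}
    - {"dx": -0.22,"dy": -0.62,"dz": 0,"twist": 0}
    - {"dx": -0.26,"dy": -0.75,"dz": 0,"twist": 0}
    - {"dx": -0.3,"dy": -0.87,"dz": 0,"twist": 0}
    - {"dx": -0.33,"dy": -1,"dz": 0,"twist": 0}

```text
clock: 9.12
tcp_pos: [0.5435, -0.1396, 0.3281]
ee_rot: [-0.124, -3.139, -0.0]
contact_force: [0.6, -0.4, 0.3]
grip_width: 0.0134
gripper_force: 30.0
```

Emit:
send_rows:
  deltas:
    - {"dx": -0.05,"dy": -0.13,"dz": 0,"twist": 0}
    - {"dx": -0.1,"dy": -0.27,"dz": 0,"twist": 0}
    - {"dx": -0.15,"dy": -0.4,"dz": 0,"twist": 0}
    - {"dx": -0.19,"dy": -0.52,"dz": 0,"twist": 0}
    - {"dx": -0.22,"dy": -0.61,"dz": 0,"twist": 0}
    - {"dx": -0.23,"dy": -0.67,"dz": 0,"twist": 0}
    - {"dx": -0.23,"dy": -0.7,"dz": 0,"twist": 0}
    - {"dx": -0.23,"dy": -0.7,"dz": 0,"twist": 0}

```text
clock: 9.78
tcp_pos: [0.5605, -0.2105, 0.3281]
ee_rot: [-0.125, -3.139, -0.0]
contact_force: [-0.5, -0.3, -0.4]
grip_width: 0.0135
gripper_force: 30.0
```

```bash
python3 - <<'E'
from h import *
# rod lean from side picture 4: rays onto the grip plane
w=np.load('w4.npy');M=R.from_rotvec(w[3:]).as_matrix();g=w[:3]+M@[0,0,.003];n=M[:,1]
D=cam('side');c,v=ray(D,(np.array([(230,190),(395,400)])+.5)/4-.5+[194,87])
P=c+v*((g-c)@n/(v@n))[:,None];q=(P-g)@M;print('tool xz of shaft pts',q*1e3,'lean',np.degrees(np.arctan2(-(q[1]-q[0])[0],(q[1]-q[0])[2])))
o=ctrl.get_obs();print(o['clock'],o['tcp_pos'],R.from_rotvec(o['ee_rot']).as_matrix())
np.save('w5.npy',np.r_[o['tcp_pos'],o['ee_rot']])
for s in ('wrist','side','scene'): cv2.imwrite(f'pics/{s}5.png',vision.grab_frame(s)[:,:,::-1])
f=cv2.imread('pics/wrist5.png');cv2.imwrite('pics/w5c.png',cv2.resize(f[60:300,160:480],None,fx=2.5,fy=2.5,interpolation=2))
E
```

```text
tool xz of shaft pts [[ -15.2016    0.       40.039 ]
 [-109.908     0.      204.8158]] lean 29.888381952991114
9.7833 [ 0.5605 -0.2105  0.3281] [[-0.9968  0.0798 -0.0003]
 [ 0.0798  0.9968  0.0002]
 [ 0.0003  0.0001 -1.    ]]
```

View pics/w5c.png

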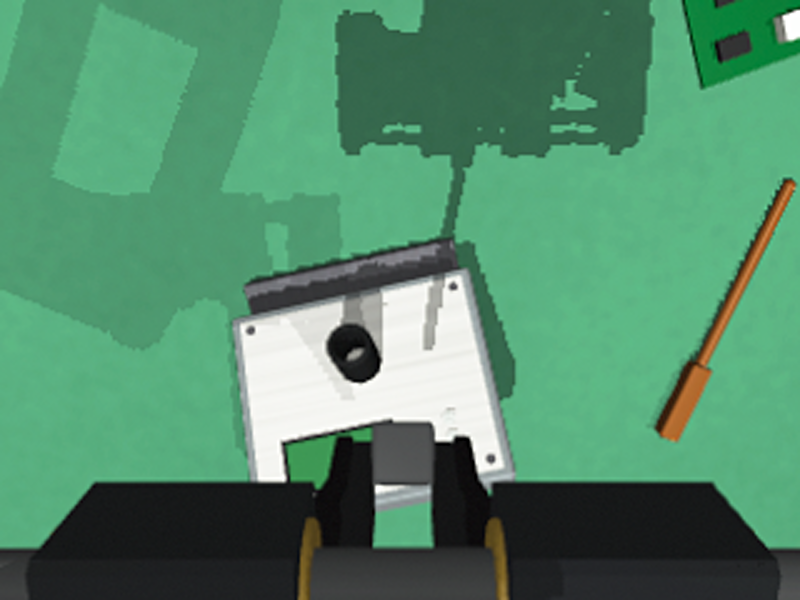

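The wrist view shows the tester panel with its lower edge from (235,320) to (467,270). The collar spans (328,320) to (380,382), with the mouth near (351,347), and the rod is in the fingers at (402,450). I enlarge the collar in all three views and measure the rod's lean by mask.

```bash
python3 - <<'E'
from h import *
I={s:cv2.imread(f'pics/{s}5.png') for s in ('wrist','side','scene')}
def up(n,x,y,w,h,k):
    a=I[n][y:y+h,x:x+w].astype(float)/255; a=a**.5
    return cv2.resize((a*255).astype(np.uint8),None,fx=k,fy=k,interpolation=cv2.INTER_CUBIC)
a=up('wrist',280,178,40,40,10); b=up('side',360,275,40,40,10); c=up('scene',170,135,40,20,10)
d=up('side',330,175,100,50,4)
cv2.imwrite('pics/m5.png',np.vstack([np.hstack([a,b]),np.hstack([c,d])]))
w=np.load('w4.npy');M=R.from_rotvec(w[3:]).as_matrix();g=w[:3]+M@[0,0,.003]
for n in ('side','scene'):
    C=cam(n);im=cv2.imread(f'pics/{n}4.png');hsv=cv2.cvtColor(im,cv2.COLOR_BGR2HSV)
    t=np.radians(29);d=M@[-np.sin(t),0,np.cos(t)]
    m=((hsv[...,1]<70)&(hsv[...,2]>70)).astype(np.uint8)
    L=np.array([g+d*s for s in (.035,.11)]);band=np.zeros_like(m)
    p=proj(C,L).astype(int);cv2.line(band,tuple(map(int,p[0])),tuple(map(int,p[1])),1,15)
    ys,xs=np.nonzero(m&band);vx,vy,x0,y0=cv2.fitLine(np.c_[xs,ys].astype(np.float32),cv2.DIST_HUBER,0,.01,.01).ravel()
    print(n,len(xs),p.tolist(),(x0,y0),(vx,vy))
    nr=np.cross(*ray(C,[(x0,y0),(x0+60*vx,y0+60*vy)])[1]);nr/=np.linalg.norm(nr)
    np.save(f'pl_{n}.npy',np.r_[nr,nr@C[2][:3,3]])
    # intersect with grip plane (normal tool y)
    dr=np.cross(nr,M[:,1]);dr/=np.linalg.norm(dr);q=M.T@dr
    A=np.array([nr,M[:,1],M[:,2]]);X=np.linalg.solve(A,[nr@C[2][:3,3],M[:,1]@g,M[:,2]@g])
    print('lean',np.degrees(np.arctan2(-q[0],q[2])),'tool x at grasp mm',(M.T@(X-g))*1e3)
a,b=np.load('pl_side.npy'),np.load('pl_scene.npy');dr=np.cross(a[:3],b[:3]);dr/=np.linalg.norm(dr)
X=np.linalg.solve([a[:3],b[:3],M[:,2]],[a[3],b[3],M[:,2]@g]);print('2view dir tool',M.T@dr,'at grasp',M.T@(X-g)*1e3)
E
```

```text
side 115 [[251, 130], [268, 152]] (np.float32(260.3025), np.float32(145.96288)) (np.float32(0.5851553), np.float32(0.81092125))
lean 27.841587366896995 tool x at grasp mm [4.6067 0.     0.    ]
scene 251 [[385, 100], [374, 137]] (np.float32(380.414), np.float32(118.120705)) (np.float32(0.27502736), np.float32(-0.9614364))
lean 27.43840825987009 tool x at grasp mm [-2.3117  0.     -0.    ]
2view dir tool [-0.4669  0.0017  0.8843] at grasp [ 4.4824 -1.4479  0.    ]
```

View pics/m5.png

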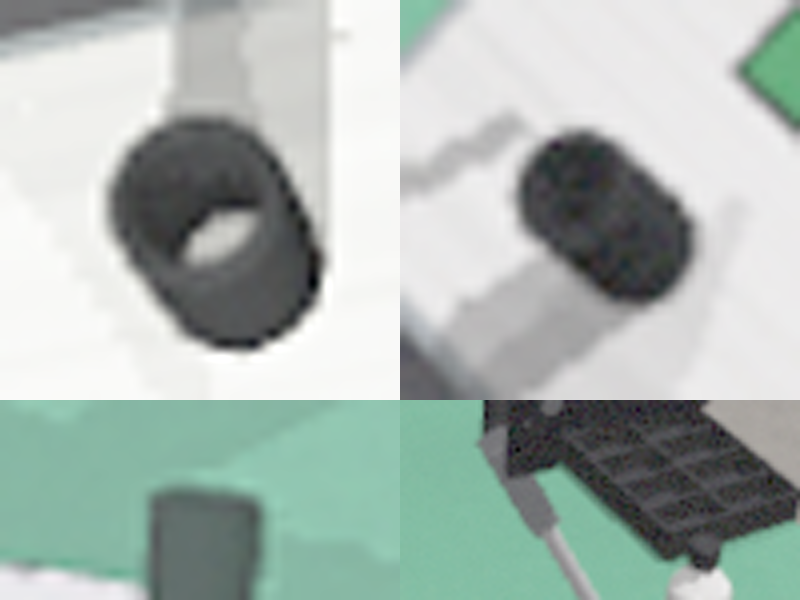

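The wrist pane shows the collar with its mouth centred near (195,195) and the white button inside at (220,238). In the side pane the tube runs from its mouth at (575,185) to its base at (640,245). I take the dark silhouette's centroid as the tube's middle and triangulate it.

```bash
python3 - <<'E'
from h import *
w=np.load('w5.npy');W=cam('wrist',dict(tcp_pos=w[:3],ee_rot=w[3:]));Ca={'wrist':W,'side':cam('side'),'scene':cam('scene')}
cen={}
for n,(x,y,k,z) in {'wrist':(302,203,14,0),'side':(381,296,14,0),'scene':(191,152,9,0)}.items():
    im=cv2.imread(f'pics/{n}5.png' if n!='scene' else 'pics/scene0.png');v=im.max(2)
    m=np.zeros(v.shape,np.uint8);m[y-k:y+k,x-k:x+k]=v[y-k:y+k,x-k:x+k]<75
    nl,lab,st,ce=cv2.connectedComponentsWithStats(m);i=1+np.argmax(st[1:,4])
    cs,_=cv2.findContours((lab==i).astype(np.uint8),0,2);h=np.zeros_like(m);cv2.drawContours(h,cs,-1,1,-1)
    ys,xs=np.nonzero(h);cen[n]=(xs.mean(),ys.mean());print(n,cen[n],st[i])
e=(np.array([(235,320),(467,270)],float)+.5)/2.5-.5+[160,60]
st=(np.array([(245,290),(452,240)],float)+.5)/2.5-.5+[160,60]
for q,z in((e,.045),(e,.06),(st,.01)):
    P=onplane(W,q,z);y=P[1]-P[0];print('edge',P[0],P[1],np.linalg.norm(y),'yaw',np.degrees(np.arctan2(-y[0],y[1])))
yaw=np.arctan2(-y[0],y[1])
for s in (('wrist','side'),('wrist','side','scene'),('wrist','scene')):
    X,r=tri([(Ca[n],cen[n]) for n in s]);print(s,X,np.array(r)*1e3)
    ax=R.from_euler('z',yaw).apply([-np.sin(np.radians(36)),0,np.cos(np.radians(36))])
    print(' mouth',X+.018*ax,'axis',ax)
# rod tip in pic 4
w=np.load('w4.npy');M=R.from_rotvec(w[3:]).as_matrix()
pt=w[:3]+M@[-.074,0,.147]
for n in('side','scene'):
    C=Ca[n];im=cv2.imread(f'pics/{n}4.png');hsv=cv2.cvtColor(im,cv2.COLOR_BGR2HSV);g=w[:3]+M@[.0025,0,.003]
    d=(pt-g)/np.linalg.norm(pt-g)
    s=np.arange(.12,.19,.004);p=proj(C,g+d*s[:,None])
    print(n,[(int(a*1000),*map(int,hsv[int(round(q[1])),int(round(q[0]))])) for a,q in zip(s,p)])
E
```

```text
wrist (np.float64(301.2549019607843), np.float64(200.7450980392157)) [291 190  21  23 336]
side (np.float64(380.0473933649289), np.float64(296.563981042654)) [372 288  17  18 211]
scene (np.float64(189.7443181818182), np.float64(151.98295454545453)) [184 144  12  17 176]
edge [ 0.5904 -0.3158  0.045 ] [ 0.5707 -0.1724  0.045 ] 0.14474066003100844 yaw 7.792097946717088
edge [ 0.5866 -0.3121  0.06  ] [ 0.5676 -0.1735  0.06  ] 0.13990105139577066 yaw 7.792097946717076
edge [ 0.5796 -0.315   0.01  ] [ 0.5578 -0.1784  0.01  ] 0.13835217463050103 yaw 9.070394594711436
('wrist', 'side') [ 0.6051 -0.2418  0.0818] [0.5429 0.5429]
 mouth [ 0.5946 -0.2435  0.0963] axis [-0.5804 -0.0927  0.809 ]
('wrist', 'side', 'scene') [ 0.6053 -0.2422  0.082 ] [0.4157 0.8863 0.8196]
 mouth [ 0.5948 -0.2439  0.0966] axis [-0.5804 -0.0927  0.809 ]
('wrist', 'scene') [ 0.6057 -0.2423  0.0823] [0.4415 0.4415]
 mouth [ 0.5953 -0.2439  0.0969] axis [-0.5804 -0.0927  0.809 ]
side [(120, 135, 5, 99), (124, 140, 6, 123), (128, 150, 4, 116), (132, 138, 11, 121), (136, 138, 9, 135), (140, 143, 8, 134), (144, 128, 8, 127), (148, 120, 7, 112), (152, 150, 6, 129), (156, 143, 9, 120), (160, 138, 10, 128), (164, 140, 7, 114), (168, 120, 12, 66), (172, 120, 12, 65), (176, 120, 12, 63), (180, 120, 15, 52), (184, 150, 3, 96), (188, 143, 9, 120)]
scene [(120, 131, 15, 187), (124, 135, 15, 171), (128, 133, 16, 189), (132, 134, 16, 174), (136, 129, 14, 186), (140, 135, 15, 170), (144, 133, 17, 183), (148, 134, 17, 165), (152, 134, 16, 178), (156, 135, 15, 170), (160, 131, 15, 185), (164, 115, 12, 130), (168, 77, 124, 162), (172, 77, 119, 156), (176, 77, 120, 157), (180, 77, 119, 156), (184, 77, 121, 160), (188, 78, 120, 134)]
```

The tube's middle agrees within 1 mm across three views, giving a mouth at (0.595, -0.244, 0.097). That matches the stated height of about 100 mm. The rod's lean is 28° and its tip is about 164.5 mm beyond the grasp point.

```bash
cat > geo.py <<'E'
from h import *
yaw=np.radians(8.4);Rz=R.from_euler('z',yaw).as_matrix();t=np.radians(36)
ax=Rz@[-np.sin(t),0,np.cos(t)];xc=Rz@[np.cos(t),0,np.sin(t)];yc=Rz[:,1]
mouth=np.array([.6053,-.2421,.082])+.018*ax
TIP=np.array([-.0746,0,.1483])
def tool(yaw): return R.from_euler('z',yaw).as_matrix()@np.diag([-1,1,-1.])
E
python3 - <<'E'
from geo import *
o=ctrl.get_obs();M=R.from_rotvec(o['ee_rot']).as_matrix()
tgt=mouth+.025*ax-.002*xc; tcp=tgt-tool(yaw)@TIP
print(mouth,tcp,'delta tool mm',M.T@(tcp-o['tcp_pos'])*1e3,'yaw now',np.degrees(np.arctan2(-M[0,1],M[1,1])),o['tcp_pos'],o['clock'])
E
```

```text
[ 0.5948 -0.2436  0.0966] [ 0.5049 -0.2569  0.2639] delta tool mm [ 51.7501 -51.7431  64.4329] yaw now -4.513400921715945 [ 0.5606 -0.2094  0.3284] 9.9333
```

Emit:
send_rows:
  deltas:
    - {"dx": 0.08,"dy": -0.08,"dz": 0,"twist": -0.05}
    - {"dx": 0.2,"dy": -0.2,"dz": 0.04,"twist": -0.11}
    - {"dx": 0.32,"dy": -0.32,"dz": 0.14,"twist": -0.18}
    - {"dx": 0.44,"dy": -0.44,"dz": 0.28,"twist": -0.24}
    - {"dx": 0.52,"dy": -0.52,"dz": 0.42,"twist": -0.287}
    - {"dx": 0.52,"dy": -0.52,"dz": 0.54,"twist": -0.287}
    - {"dx": 0.52,"dy": -0.52,"dz": 0.62,"twist": -0.287}
    - {"dx": 0.52,"dy": -0.52,"dz": 0.64,"twist": -0.287}

```text
clock: 10.6
tcp_pos: [0.5044, -0.2565, 0.2625]
ee_rot: [0.228, -3.132, -0.003]
contact_force: [0.2, 0.8, -0.2]
grip_width: 0.0132
gripper_force: 30.0
```

```bash
cat > tip.py <<'E'
from geo import *
import sys
# rod line and tip in side and scene pictures, relative to the collar frame
k=sys.argv[1]
o=ctrl.get_obs();M=R.from_rotvec(o['ee_rot']).as_matrix();g=o['tcp_pos']+M@[.0025,0,.003];tp=o['tcp_pos']+M@TIP
print(o['clock'],o['tcp_pos'],'yaw',np.degrees(np.arctan2(-M[0,1],M[1,1])),'F',o['contact_force'])
d=(tp-g)/np.linalg.norm(tp-g)
r=tp-mouth;print('tip by kinematics in collar mm',r@xc*1e3,r@yc*1e3,r@ax*1e3)
obs=[];pl=[]
for n in('side','scene'):
    C=cam(n);f=vision.grab_frame(n)[:,:,::-1];cv2.imwrite(f'pics/{n}{k}.png',f);f=f.astype(int)
    ref=cv2.imread(f'pics/{n}0.png').astype(int)
    p=proj(C,np.array([g+d*s for s in(.045,.06,.075,.09,.105,.12,.135,.145,.149,.153,.157,.161,.165,.169,.173,.177)]))
    u=(p[6]-p[0])/np.linalg.norm(p[6]-p[0]);nn=np.array([-u[1],u[0]])
    hsv=cv2.cvtColor(f.astype(np.uint8),cv2.COLOR_BGR2HSV)
    s=np.arange(-7,7.01,.25);mid=[]
    for q in p:
        prof=[hsv[int(round(y)),int(round(x))] for x,y in q+s[:,None]*nn]
        m=np.array([a[1]<60 and a[2]>85 for a in prof]);mid.append((round(s[m].mean(),2) if m.any() else None,m.sum()/4))
    print(n,[tuple(map(float,x)) if x[0] is not None else None for x in mid],p[12])
E
python3 tip.py 6
```

```text
10.6 [ 0.5044 -0.2565  0.2625] yaw 8.334550157307481 F [ 0.2347  0.843  -0.2061]
tip by kinematics in collar mm -3.4144612772665104 0.7139042165377634 24.13310940070836
side [(-0.38, 1.5), (0.25, 2.25), (0.38, 3.0), (0.81, 4.0), (0.12, 3.5), (-0.5, 12.75), (0.0, 14.25), (0.0, 14.25), (0.0, 14.25), (0.0, 14.25), (-0.04, 14.0), (-0.1, 13.5), (0.0, 14.25), (1.15, 11.0), (3.47, 7.25), (4.0, 6.25)] [370.316  290.1641]
scene [(0.62, 4.0), (0.62, 4.0), (0.62, 4.0), (0.62, 4.0), (0.62, 4.0), (0.62, 4.0), (0.88, 4.0), (0.88, 4.0), (0.88, 4.0), (0.88, 4.0), (0.88, 4.0), (0.88, 4.0), (0.38, 1.0), None, None, None] [192.3205 134.031 ]
```

Kinematics and the pictures agree on the tip to about 1 mm. I insert along the collar axis, with a small up-panel correction.

Emit:
send_rows:
  deltas:
    - {"dx": -0.011,"dy": -0.003,"dz": -0.008,"twist": 0}
    - {"dx": -0.04,"dy": -0.003,"dz": 0.03,"twist": 0}
    - {"dx": -0.08,"dy": -0.003,"dz": 0.085,"twist": 0}
    - {"dx": -0.12,"dy": -0.003,"dz": 0.14,"twist": 0}
    - {"dx": -0.16,"dy": -0.003,"dz": 0.197,"twist": 0}
    - {"dx": -0.2,"dy": -0.003,"dz": 0.252,"twist": 0}
    - {"dx": -0.23,"dy": -0.003,"dz": 0.295,"twist": 0}
    - {"dx": -0.246,"dy": -0.003,"dz": 0.316,"twist": 0}

```text
clock: 11.37
tcp_pos: [0.5291, -0.254, 0.2313]
ee_rot: [0.23, -3.132, -0.002]
contact_force: [0.0, 0.6, 0.0]
grip_width: 0.013
gripper_force: 30.0
```

```bash
python3 tip.py 7; python3 tip.py 8 | head -2
```

```text
11.3667 [ 0.5291 -0.254   0.2313] yaw 8.385737931256136 F [0.0036 0.5708 0.0221]
tip by kinematics in collar mm -1.7058015075290929 -0.4582994492562483 -15.693277120378726
side [(-0.38, 1.0), (0.81, 4.0), (-2.12, 9.75), (0.0, 14.25), (0.0, 14.25), (-0.16, 13.25), (0.39, 8.5), (-0.07, 5.25), (-0.5, 4.75), (0.68, 3.75), (1.31, 5.25), (2.05, 3.75), (6.62, 1.0), (6.38, 1.5), (6.25, 1.75), (6.12, 2.0)] [379.6417 296.9631]
scene [(0.62, 4.0), (0.62, 4.0), (0.62, 4.0), (0.62, 4.0), (0.62, 4.0), (0.38, 3.0), (0.88, 4.0), (0.88, 4.0), (0.88, 4.0), None, None, None, None, (7.0, 0.25), (6.5, 1.25), (-1.27, 3.25)] [190.3799 151.0509]
11.4667 [ 0.5289 -0.2541  0.2317] yaw 8.384099928052375 F [ 0.4958 -0.4483 -1.3559]
tip by kinematics in collar mm -1.5343622954115999 -0.6166627558482245 -15.202214391256808
```

Emit:
send_rows:
  deltas:
    - {"dx": -0.012,"dy": 0.003,"dz": 0.016,"twist": 0}
    - {"dx": -0.024,"dy": 0.005,"dz": 0.032,"twist": 0}
    - {"dx": -0.036,"dy": 0.005,"dz": 0.05,"twist": 0}
    - {"dx": -0.048,"dy": 0.005,"dz": 0.066,"twist": 0}
    - {"dx": -0.06,"dy": 0.005,"dz": 0.082,"twist": 0}
    - {"dx": -0.072,"dy": 0.005,"dz": 0.099,"twist": 0}
    - {"dx": -0.078,"dy": 0.005,"dz": 0.107,"twist": 0}
    - {"dx": -0.078,"dy": 0.005,"dz": 0.107,"twist": 0}

```text
clock: 12.23
tcp_pos: [0.5366, -0.2528, 0.2218]
ee_rot: [0.229, -3.133, -0.0]
contact_force: [-1.4, -0.5, 0.6]
grip_width: 0.0135
gripper_force: 30.0
```

```bash
python3 tip.py 9 ; python3 tip.py 9|head -2
```

```text
12.2333 [ 0.5366 -0.2528  0.2218] yaw 8.37567034780338 F [-1.4139 -0.4729  0.6459]
tip by kinematics in collar mm -0.9767689234728575 -0.5428440523255464 -27.89191530719471
side [(-0.25, 1.25), (-2.68, 8.75), (0.0, 14.25), (0.0, 14.25), (0.0, 14.25), (-0.38, 11.75), (-2.67, 5.25), (-1.99, 5.5), (-3.33, 2.25), (-6.5, 1.25), (-3.31, 1.0), (-0.89, 1.75), (-2.12, 1.5), (0.0, 1.0), (-0.67, 2.25), (-0.42, 3.25)] [382.3757 298.8042]
scene [(0.12, 4.0), (0.12, 4.0), (0.12, 4.0), (0.12, 4.0), (0.38, 4.0), (0.38, 4.0), (0.38, 4.0), None, None, None, (6.75, 0.75), (6.25, 1.75), (0.42, 3.25), (-2.96, 3.25), (-2.96, 3.25), (0.0, 14.25)] [189.8595 156.2366]
12.3333 [ 0.5367 -0.2529  0.2221] yaw 8.370692974061988 F [0.5496 0.0351 0.2596]
tip by kinematics in collar mm -0.6617452220515341 -0.6751404227830654 -27.62199312476286
```

Emit:
send_rows:
  deltas:
    - {"dx": 0.002,"dy": 0.005,"dz": 0.015,"twist": 0}
    - {"dx": -0.004,"dy": 0.005,"dz": 0.023,"twist": 0}
    - {"dx": -0.01,"dy": 0.005,"dz": 0.032,"twist": 0}
    - {"dx": -0.016,"dy": 0.005,"dz": 0.04,"twist": 0}
    - {"dx": -0.022,"dy": 0.005,"dz": 0.048,"twist": 0}
    - {"dx": -0.028,"dy": 0.005,"dz": 0.056,"twist": 0}
    - {"dx": -0.034,"dy": 0.005,"dz": 0.064,"twist": 0}
    - {"dx": -0.038,"dy": 0.005,"dz": 0.072,"twist": 0}

```text
clock: 13.1
tcp_pos: [0.5401, -0.2528, 0.217]
ee_rot: [0.229, -3.133, 0.004]
contact_force: [-7.8, -0.9, 15.7]
grip_width: 0.0134
gripper_force: 30.0
```

```bash
cat > fr.py <<'E'
from geo import *
F=[];P=[]
for i in range(4):
    o=ctrl.get_obs();F.append(o['contact_force']);P.append(o['tcp_pos']);M=R.from_rotvec(o['ee_rot']).as_matrix();vision.grab_frame('wrist')
F=np.mean(F,0);r=np.mean(P,0)+M@TIP-mouth;print(o['clock'],'tip collar mm',r@xc*1e3,r@yc*1e3,r@ax*1e3,'F x,y,ax',F@xc,F@yc,F@ax,o['torque'],o['grip_width'])
E
python3 fr.py
```

```text
13.25 tip collar mm -0.7397527662639536 -1.5274727229525014 -33.739752151261584 F x,y,ax 2.784796033956527 0.5110482765159463 15.180012457079748 [-0.1038  1.301  -0.0141] 0.013519966038440528
```

The axial force is 15 N at 33.7 mm depth, and the button is fully down at 34 mm. I now draw the rod out along the collar's axis.

Emit:
send_rows:
  deltas:
    - {"dx": 0.012,"dy": 0.005,"dz": -0.016,"twist": 0}
    - {"dx": 0.03,"dy": 0.008,"dz": -0.04,"twist": 0}
    - {"dx": 0.065,"dy": 0.01,"dz": -0.09,"twist": 0}
    - {"dx": 0.115,"dy": 0.01,"dz": -0.158,"twist": 0}
    - {"dx": 0.17,"dy": 0.01,"dz": -0.234,"twist": 0}
    - {"dx": 0.23,"dy": 0.01,"dz": -0.316,"twist": 0}
    - {"dx": 0.29,"dy": 0.01,"dz": -0.4,"twist": 0}
    - {"dx": 0.36,"dy": 0.01,"dz": -0.495,"twist": 0}

```text
clock: 13.97
tcp_pos: [0.5039, -0.256, 0.2651]
ee_rot: [-0.229, 3.133, 0.0]
contact_force: [-0.3, -0.3, 0.6]
grip_width: 0.0133
gripper_force: 30.0
```

Emit:
send_rows:
  deltas:
    - {"dx": 0.05,"dy": 0.03,"dz": -0.12,"twist": 0.02}
    - {"dx": 0.1,"dy": 0.1,"dz": -0.25,"twist": 0.06}
    - {"dx": 0.13,"dy": 0.2,"dz": -0.38,"twist": 0.1}
    - {"dx": 0.15,"dy": 0.33,"dz": -0.5,"twist": 0.14}
    - {"dx": 0.15,"dy": 0.47,"dz": -0.58,"twist": 0.18}
    - {"dx": 0.15,"dy": 0.62,"dz": -0.6,"twist": 0.22}
    - {"dx": 0.15,"dy": 0.77,"dz": -0.6,"twist": 0.26}
    - {"dx": 0.15,"dy": 0.9,"dz": -0.6,"twist": 0.288}

```text
clock: 14.63
tcp_pos: [0.4763, -0.1683, 0.3258]
ee_rot: [0.13, 3.137, -0.001]
contact_force: [0.0, -0.5, -0.1]
grip_width: 0.0135
gripper_force: 30.0
```

```bash
python3 - <<'E'
from geo import *
o=ctrl.get_obs();M=R.from_rotvec(o['ee_rot']).as_matrix();print(o['clock'],o['tcp_pos'],np.degrees(np.arctan2(-M[0,1],M[1,1])),o['contact_force'],o['joint_vel'])
# goal: TCP as after extraction, (0.4684,0.1686,0.3088)
print('delta tool mm',M.T@(np.array([.4684,.1686,.3088])-o['tcp_pos'])*1e3)
E
```

```text
14.6333 [ 0.4763 -0.1683  0.3258] -4.731404580755039 [ 0.0458 -0.4992 -0.0648] [ 0.2454 -0.1802  0.1769 -0.0013  0.0115  0.4902]
delta tool mm [ 35.6985 335.123   16.8265]
```

Emit:
send_rows:
  deltas:
    - {"dx": 0.01,"dy": 0.12,"dz": 0,"twist": 0}
    - {"dx": 0.02,"dy": 0.25,"dz": 0,"twist": 0}
    - {"dx": 0.03,"dy": 0.37,"dz": 0,"twist": 0}
    - {"dx": 0.04,"dy": 0.5,"dz": 0,"twist": 0}
    - {"dx": 0.06,"dy": 0.62,"dz": 0,"twist": 0}
    - {"dx": 0.08,"dy": 0.75,"dz": 0,"twist": 0}
    - {"dx": 0.1,"dy": 0.87,"dz": 0,"twist": 0}
    - {"dx": 0.1,"dy": 1,"dz": 0,"twist": 0}

```text
clock: 15.3
tcp_pos: [0.4744, -0.0674, 0.3242]
ee_rot: [-0.126, -3.139, 0.0]
contact_force: [0.4, -0.2, -0.6]
grip_width: 0.0131
gripper_force: 30.0
```

Emit:
send_rows:
  deltas:
    - {"dx": 0.01,"dy": 0.12,"dz": 0,"twist": 0}
    - {"dx": 0.02,"dy": 0.25,"dz": 0,"twist": 0}
    - {"dx": 0.03,"dy": 0.37,"dz": 0,"twist": 0}
    - {"dx": 0.04,"dy": 0.5,"dz": 0,"twist": 0}
    - {"dx": 0.06,"dy": 0.62,"dz": 0,"twist": 0}
    - {"dx": 0.08,"dy": 0.75,"dz": 0,"twist": 0}
    - {"dx": 0.1,"dy": 0.87,"dz": 0,"twist": 0}
    - {"dx": 0.1,"dy": 1,"dz": 0,"twist": 0}

```text
clock: 15.97
tcp_pos: [0.4724, 0.033, 0.3243]
ee_rot: [-0.126, -3.139, 0.0]
contact_force: [0.5, -0.3, -1.0]
grip_width: 0.0132
gripper_force: 30.0
```

Emit:
send_rows:
  deltas:
    - {"dx": 0.01,"dy": 0.12,"dz": 0,"twist": 0}
    - {"dx": 0.02,"dy": 0.25,"dz": 0,"twist": 0}
    - {"dx": 0.03,"dy": 0.37,"dz": 0,"twist": 0}
    - {"dx": 0.04,"dy": 0.5,"dz": 0,"twist": 0}
    - {"dx": 0.06,"dy": 0.62,"dz": 0,"twist": 0}
    - {"dx": 0.08,"dy": 0.75,"dz": 0,"twist": 0}
    - {"dx": 0.1,"dy": 0.85,"dz": 0,"twist": 0}
    - {"dx": 0.1,"dy": 0.9,"dz": 0,"twist": 0}

```text
clock: 16.63
tcp_pos: [0.4695, 0.1239, 0.3242]
ee_rot: [-0.124, -3.139, -0.0]
contact_force: [0.5, 0.9, -0.1]
grip_width: 0.0134
gripper_force: 30.0
```

```bash
cat > lean.py <<'E'
from geo import *
import sys
k=sys.argv[1]
for i in range(2): vision.grab_frame('wrist')
o=ctrl.get_obs();w=np.r_[o['tcp_pos'],o['ee_rot']];M=R.from_rotvec(w[3:]).as_matrix();g=w[:3]+M@[0,0,.003]
print(o['clock'],o['tcp_pos'],np.degrees(np.arctan2(-M[0,1],M[1,1])),'to start pose',M.T@(np.array([.4684,.1686,.3088])-o['tcp_pos'])*1e3)
pls=[]
for n in ('side','scene'):
    C=cam(n);im=vision.grab_frame(n)[:,:,::-1].copy();cv2.imwrite(f'pics/{n}{k}.png',im);hsv=cv2.cvtColor(im,cv2.COLOR_BGR2HSV)
    t=np.radians(28);d=M@[-np.sin(t),0,np.cos(t)]
    m=((hsv[...,1]<70)&(hsv[...,2]>70)).astype(np.uint8)
    p=proj(C,np.array([g+d*s for s in (.035,.11)])).astype(int);band=np.zeros_like(m)
    cv2.line(band,tuple(map(int,p[0])),tuple(map(int,p[1])),1,15)
    ys,xs=np.nonzero(m&band);vx,vy,x0,y0=cv2.fitLine(np.c_[xs,ys].astype(np.float32),cv2.DIST_HUBER,0,.01,.01).ravel()
    c,v=ray(C,[(x0,y0),(x0+60*vx,y0+60*vy)]);nr=np.cross(*v);nr/=np.linalg.norm(nr);pls.append((nr,nr@c))
    q=M.T@np.cross(nr,M[:,1]);q/=np.linalg.norm(q);q*=np.sign(q[2])
    X=np.linalg.solve([nr,M[:,1],M[:,2]],[nr@c,M[:,1]@g,M[:,2]@g]);x0t=(M.T@(X-g))[0]
    s=np.arange(.14,.185,.003);pp=proj(C,X+(M@q)*s[:,None])
    print(n,len(xs),'lean',np.degrees(np.arctan2(-q[0],q[2])),'x at grasp',x0t*1e3,[(int(a*1000),*map(int,hsv[int(round(b[1])),int(round(b[0])),1:])) for a,b in zip(s,pp)])
E
python3 lean.py 10
```

```text
16.7333 [0.4698 0.1232 0.3242] -4.50380598789191 to start pose [ 4.9453 45.186  15.384 ]
side 142 lean 25.756340693908292 x at grasp 1.2128025533279643 [(140, 10, 74), (143, 6, 79), (146, 9, 83), (149, 9, 83), (152, 9, 87), (155, 7, 75), (158, 7, 78), (161, 15, 70), (164, 5, 99), (167, 10, 107), (170, 4, 126), (173, 7, 115), (176, 7, 115), (179, 5, 96), (182, 7, 114)]
scene 249 lean 27.672411095032512 x at grasp -3.952366000748966 [(140, 15, 188), (143, 14, 183), (146, 16, 192), (149, 15, 187), (152, 15, 182), (155, 17, 193), (158, 20, 191), (161, 16, 115), (164, 122, 157), (167, 122, 157), (170, 120, 157), (173, 119, 157), (176, 120, 157), (179, 119, 156), (182, 119, 156)]
```

The lean is still about 28° in the scene view, and the rod slipped at most 2 mm in the grip. I align over the compartment and retrace the extraction line, 8 mm higher.

Emit:
send_rows:
  deltas:
    - {"dx": 0.02,"dy": 0.06,"dz": 0,"twist": 0}
    - {"dx": 0.04,"dy": 0.15,"dz": 0,"twist": 0}
    - {"dx": 0.07,"dy": 0.26,"dz": 0,"twist": 0}
    - {"dx": 0.1,"dy": 0.36,"dz": 0,"twist": 0}
    - {"dx": 0.12,"dy": 0.42,"dz": 0,"twist": 0}
    - {"dx": 0.12,"dy": 0.45,"dz": 0,"twist": 0}
    - {"dx": 0.12,"dy": 0.45,"dz": 0,"twist": 0}
    - {"dx": 0.12,"dy": 0.45,"dz": 0,"twist": 0}

```text
clock: 17.5
tcp_pos: [0.4615, 0.1684, 0.3242]
ee_rot: [-0.125, -3.139, 0.001]
contact_force: [-0.3, -0.1, -1.0]
grip_width: 0.013
gripper_force: 30.0
```

Emit:
send_rows:
  deltas:
    - {"dx": -0.03,"dy": 0,"dz": 0.06,"twist": 0}
    - {"dx": -0.09,"dy": 0,"dz": 0.17,"twist": 0}
    - {"dx": -0.16,"dy": 0,"dz": 0.3,"twist": 0}
    - {"dx": -0.23,"dy": 0,"dz": 0.43,"twist": 0}
    - {"dx": -0.3,"dy": 0,"dz": 0.56,"twist": 0}
    - {"dx": -0.36,"dy": 0,"dz": 0.68,"twist": 0}
    - {"dx": -0.41,"dy": 0,"dz": 0.77,"twist": 0}
    - {"dx": -0.43,"dy": 0,"dz": 0.81,"twist": 0}

```text
clock: 18.17
tcp_pos: [0.5042, 0.1641, 0.2407]
ee_rot: [-0.127, -3.136, 0.001]
contact_force: [-0.1, -0.0, -0.5]
grip_width: 0.0131
gripper_force: 30.0
```

```bash
cat > st.py <<'E'
from geo import *
F=[];P=[]
for i in range(3):
    o=ctrl.get_obs();F.append(o['contact_force']);P.append(o['tcp_pos']);M=R.from_rotvec(o['ee_rot']).as_matrix();vision.grab_frame('wrist')
p=np.mean(P,0);print(o['clock'],p,'F',np.mean(F,0),'T',o['torque'],o['grip_width'],np.degrees(np.arctan2(-M[0,1],M[1,1])),'to E(+8mm)',M.T@(np.array([.5483,.1623,.1599])-p)*1e3)
E
python3 st.py
```

```text
18.2667 [0.5042 0.1643 0.2411] F [-0.0651  0.0349 -1.0684] T [ 0.0614  0.0551 -0.0085] 0.013460599945151289 -4.614944541039951 to E(+8mm) [-44.3044   1.642   81.1338]
```

Emit:
send_rows:
  deltas:
    - {"dx": -0.03,"dy": 0,"dz": 0.06,"twist": 0}
    - {"dx": -0.09,"dy": 0,"dz": 0.17,"twist": 0}
    - {"dx": -0.16,"dy": 0,"dz": 0.3,"twist": 0}
    - {"dx": -0.23,"dy": 0,"dz": 0.43,"twist": 0}
    - {"dx": -0.3,"dy": 0,"dz": 0.56,"twist": 0}
    - {"dx": -0.36,"dy": 0,"dz": 0.67,"twist": 0}
    - {"dx": -0.4,"dy": 0,"dz": 0.75,"twist": 0}
    - {"dx": -0.43,"dy": 0,"dz": 0.8,"twist": 0}

```text
clock: 18.98
tcp_pos: [0.5472, 0.1611, 0.1617]
ee_rot: [-0.126, -3.137, 0.001]
contact_force: [-0.7, 0.2, -0.4]
grip_width: 0.0134
gripper_force: 30.0
```

```bash
python3 st.py
```

```text
19.0833 [0.5471 0.1611 0.1617] F [-0.6853 -0.2038 -0.9916] T [ 0.0144  0.0212 -0.0166] 0.013659710864124429 -4.597518503337863 to E(+8mm) [-1.0566  1.3006  1.7726]
```

Emit:
send_rows:
  deltas:
    - {"dx": 0,"dy": 0,"dz": 0.01,"twist": 0}
    - {"dx": 0,"dy": 0,"dz": 0.025,"twist": 0}
    - {"dx": 0,"dy": 0,"dz": 0.04,"twist": 0}
    - {"dx": 0,"dy": 0,"dz": 0.055,"twist": 0}
    - {"dx": 0,"dy": 0,"dz": 0.07,"twist": 0}
    - {"dx": 0,"dy": 0,"dz": 0.08,"twist": 0}
    - {"dx": 0,"dy": 0,"dz": 0.085,"twist": 0}
    - {"dx": 0,"dy": 0,"dz": 0.085,"twist": 0}

```text
clock: 19.8
tcp_pos: [0.5473, 0.1613, 0.1547]
ee_rot: [0.126, 3.139, 0.0]
contact_force: [1.3, -0.0, -0.1]
grip_width: 0.0135
gripper_force: 30.0
```

```bash
python3 st.py
```

```text
19.9 [0.5474 0.1613 0.1548] F [ 0.4963 -0.0474 -0.3925] T [ 0.0256 -0.0513  0.0149] 0.013420437819759502 -4.587551183414944 to E(+8mm) [-0.8438  1.0836 -5.1343]
```

Emit:
send_rows:
  deltas:
    - {"dx": 0,"dy": 0,"dz": 0.005,"twist": 0}
    - {"dx": 0,"dy": 0,"dz": 0.01,"twist": 0}
    - {"dx": 0,"dy": 0,"dz": 0.015,"twist": 0}
    - {"dx": 0,"dy": 0,"dz": 0.02,"twist": 0}
    - {"dx": 0,"dy": 0,"dz": 0.025,"twist": 0}
    - {"dx": 0,"dy": 0,"dz": 0.03,"twist": 0}
    - {"dx": 0,"dy": 0,"dz": 0.03,"twist": 0}
    - {"dx": 0,"dy": 0,"dz": 0.03,"twist": 0}

```text
clock: 20.62
tcp_pos: [0.5476, 0.1613, 0.1521]
ee_rot: [0.126, 3.138, 0.0]
contact_force: [2.1, 0.5, 2.0]
grip_width: 0.0134
gripper_force: 30.0
```

```bash
python3 st.py
```

```text
20.7167 [0.5476 0.1613 0.152 ] F [ 1.7807 -0.1232  1.9069] T [-0.0204 -0.2358 -0.0192] 0.013138108195927848 -4.5914301023328905 to E(+8mm) [-0.6399  1.0383 -7.8647]
```

Emit:
send_rows:
  deltas:
    - {"dx": -0.005,"dy": 0,"dz": 0.005,"twist": 0}
    - {"dx": -0.01,"dy": 0,"dz": 0.01,"twist": 0}
    - {"dx": -0.012,"dy": 0,"dz": 0.015,"twist": 0}
    - {"dx": -0.012,"dy": 0,"dz": 0.02,"twist": 0}
    - {"dx": -0.012,"dy": 0,"dz": 0.025,"twist": 0}
    - {"dx": -0.012,"dy": 0,"dz": 0.03,"twist": 0}
    - {"dx": -0.012,"dy": 0,"dz": 0.03,"twist": 0}
    - {"dx": -0.012,"dy": 0,"dz": 0.03,"twist": 0}

```text
clock: 21.43
tcp_pos: [0.5484, 0.1617, 0.1512]
ee_rot: [0.125, 3.139, 0.001]
contact_force: [-6.5, -0.1, 16.9]
grip_width: 0.0132
gripper_force: 30.0
```

```bash
python3 st.py
```

```text
21.5333 [0.5484 0.1617 0.1512] F [-6.6481 -0.0475 16.7268] T [-0.0433  1.32   -0.0748] 0.013467586333645884 -4.572586323143661 to E(+8mm) [ 0.1561  0.614  -8.695 ]
```

Floor contact is found, with 17 N along the rod at the original height. I ease off a little, then open.

Emit:
send_rows:
  deltas:
    - {"dx": 0.003,"dy": 0,"dz": -0.006,"twist": 0}
    - {"dx": 0.005,"dy": 0,"dz": -0.012,"twist": 0}
    - {"dx": 0.005,"dy": 0,"dz": -0.016,"twist": 0}
    - {"dx": 0.005,"dy": 0,"dz": -0.018,"twist": 0}
    - {"dx": 0.005,"dy": 0,"dz": -0.018,"twist": 0}
    - {"dx": 0.005,"dy": 0,"dz": -0.018,"twist": 0}
    - {"dx": 0.005,"dy": 0,"dz": -0.018,"twist": 0}
    - {"dx": 0.005,"dy": 0,"dz": -0.018,"twist": 0}

```text
clock: 22.25
tcp_pos: [0.5481, 0.1615, 0.1514]
ee_rot: [0.126, 3.139, 0.001]
contact_force: [-1.3, 1.3, 6.3]
grip_width: 0.0133
gripper_force: 30.0
```

```bash
python3 st.py
```

```text
22.35 [0.5481 0.1615 0.1514] F [-1.0393  0.396   6.5397] T [ 0.0382  0.2277 -0.0581] 0.013428093005723974 -4.583067428500706 to E(+8mm) [-0.1096  0.8504 -8.4724]
```

Emit:
send_rows:
  deltas:
    - {"dx": 0,"dy": 0,"dz": 0,"twist": 0}
    - {"dx": 0,"dy": 0,"dz": 0,"twist": 0}
    - {"dx": 0,"dy": 0,"dz": 0,"twist": 0}
    - {"dx": 0,"dy": 0,"dz": 0,"twist": 0}
    - {"dx": 0,"dy": 0,"dz": 0,"twist": 0}
    - {"dx": 0,"dy": 0,"dz": 0,"twist": 0}
    - {"dx": 0,"dy": 0,"dz": 0,"twist": 0}
    - {"dx": 0,"dy": 0,"dz": 0,"twist": 0}
  jaw: 0.36

```text
clock: 23.07
tcp_pos: [0.5479, 0.1612, 0.1504]
ee_rot: [-0.126, -3.139, 0.0]
contact_force: [-0.1, 0.3, 0.6]
grip_width: 0.0313
gripper_force: 0.0
```

Emit:
send_rows:
  deltas:
    - {"dx": 0,"dy": 0,"dz": -0.05,"twist": 0}
    - {"dx": 0,"dy": 0,"dz": -0.15,"twist": 0}
    - {"dx": 0,"dy": 0,"dz": -0.27,"twist": 0}
    - {"dx": 0,"dy": 0,"dz": -0.4,"twist": 0}
    - {"dx": 0,"dy": 0,"dz": -0.55,"twist": 0}
    - {"dx": 0,"dy": 0,"dz": -0.7,"twist": 0}
    - {"dx": 0,"dy": 0,"dz": -0.85,"twist": 0}
    - {"dx": 0,"dy": 0,"dz": -0.95,"twist": 0}

```text
clock: 23.73
tcp_pos: [0.5491, 0.1614, 0.2492]
ee_rot: [0.126, 3.135, 0.001]
contact_force: [0.3, -0.1, -0.8]
grip_width: 0.0316
gripper_force: 0.0
```

Emit:
send_rows:
  deltas:
    - {"dx": 0.05,"dy": 0,"dz": -0.05,"twist": 0}
    - {"dx": 0.15,"dy": 0,"dz": -0.15,"twist": 0}
    - {"dx": 0.3,"dy": 0,"dz": -0.2,"twist": 0}
    - {"dx": 0.45,"dy": 0,"dz": -0.2,"twist": 0}
    - {"dx": 0.6,"dy": 0,"dz": -0.2,"twist": 0}
    - {"dx": 0.75,"dy": 0,"dz": -0.2,"twist": 0}
    - {"dx": 0.85,"dy": 0,"dz": -0.2,"twist": 0}
    - {"dx": 0.9,"dy": 0,"dz": -0.2,"twist": 0}

```text
clock: 24.4
tcp_pos: [0.457, 0.1686, 0.2656]
ee_rot: [-0.125, -3.139, -0.0]
contact_force: [0.5, 0.5, -0.8]
grip_width: 0.0313
gripper_force: 0.0
```

```bash
python3 - <<'E'
from geo import *
o=ctrl.get_obs();print(o['clock'],o['tcp_pos'],o['grip_width'],o['contact_force'])
I={}
for n in ('scene','side'): I[n]=vision.grab_frame(n)[:,:,::-1].copy();cv2.imwrite(f'pics/{n}20.png',I[n])
a=np.hstack([cv2.resize(I['scene'][145:245,325:425],(400,400),interpolation=2),cv2.resize(I['side'][130:230,240:340],(400,400),interpolation=2)])
b=np.hstack([cv2.resize(I['scene'][130:230,120:320],(400,200),interpolation=3),cv2.resize(I['side'][220:320,300:500],(400,200),interpolation=3)])
cv2.imwrite('pics/m20.png',np.vstack([a,b]))
E
```

```text
24.4 [0.457  0.1686 0.2656] 0.0313143289119785 [ 0.4533  0.4778 -0.7814]
```

View pics/m20.png

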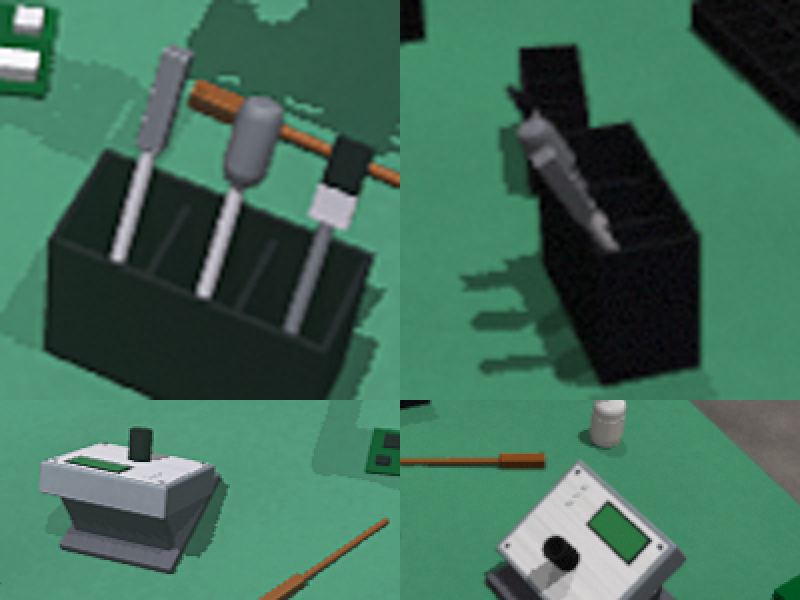

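The rod stands in its compartment as it did at the start, with the handle at (165,100) in the left pane. The screwdriver, brush, brown rods, board and tester are unmoved, and the gripper is clear, so I hand in the job.

```bash
python3 -c "
from station import ctrl
print(ctrl.close_job())"
```

```text
the job is handed in; nothing more can be done
None
```

The job is handed in, at about 24.5 s of the 61 s limit: the rod pressed the reset button fully down (15 N at 34 mm depth), was drawn out, and stands tip down on the caddy floor in its own compartment, with the other tools looking unmoved in the last pictures; I did not check the button's return by camera.

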